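# Bring the cup to the damp box and crack its stuck lid

## Robot

A 7-joint arm with a two-finger parallel gripper is mounted at the origin on the work surface. World frame = base frame: x ahead of the robot, y to its left, z up, the work surface at z = 0. Lengths are in m, angles in rad, forces in N, time in s.
With the tool pointing down it reaches from about 0.4 to 0.85 m from the base axis. Payload 4.5 kg.
Tool frame: the origin (TCP) lies between the finger pads; the fingertips stand 25 mm ahead of it and the grasp point (between the pads) lies 6 mm ahead of it; z points along the fingers, y is the line along which they close (so a half turn about z gives the same grasp; the last joint's range is limited). The gripper opens to 85 mm and grips with 20 to 120 N. Pads are 22 mm wide; open, the fingers measure 114 mm over their backs; the gripper's body (76 mm by 85 mm) begins 54 mm behind the grasp point. The pads swing forward as they close: fully open they stand 13 mm farther back than shut.
Start: joints at [-1.16, 0.689, -0.195, 1.565, 0.157, 0.902, -0.215], TCP at [0.23, 0.581, 0.256] pointing down, gripper open.
Joint ranges: [-3.01, 3.01], [-0.46, 2.08], [-1.47, 1.51], [0.13, 2.56], [-1, 4.14], [0.04, 2.09], [-2.66, 2.66]. Speed limits (rad/s): [2.57, 2.57, 3.14, 3.14, 3.14, 3.14, 3.14].

## Interface

Orientations are given as a unit quaternion [x, y, z, w].
In Python, from station import bot, viewer, order gives the robot as it stands. The module is installed in compiled form; this text tells all that it offers.
- The arm moves only by the tool jog_arm, never from a script. Its argument "motion" is a list of rows, each a list of 5 numbers: the shift along the tool's x, y, z in mm, then the turn about the tool's z in degrees, then the opening, from -1 (shut) to 1 (fully open). In form: [[dx, dy, dz, twist, fingers], ...]. A call has 1 to 20 rows; each row is the pose to reach, as a shift and turn from the pose commanded when the call began, along the tool's axes at that moment; what a row does not reach only later rows make up. A row lasts 1/10 s, in which the tool goes at most 50 mm and 8.59 degrees, less where a joint would pass 70% of its speed; a pose out of reach is approached as far as the arm can. A call with a gripper value outside its range is refused whole. The fingers move at their own pace and stop on an object; the grip force is fixed at half the most. Time passes only in rows, so rows that repeat a pose let the fingers close. It gives the time, the measured TCP pose, the force, the opening and the grip force at its end, in the units of the state.
- bot.get_obs(): the state, without advancing time (a new reading comes with each control period).
- viewer.get_image(name): name is "scene" or "top" or "wrist"; returns a dict with "pixels" (420x560x3 uint8, red, green, blue), "camera_matrix" (3x3 intrinsics, pixels), "dist_coeffs" ([k1, k2, p1, p2, k3] as OpenCV has them; the pictures are not rectified), "origin" and "attitude" of the camera in the world. Camera axes: x right, y down, z forward; pixel columns grow to the right and rows downward; lengths in m; the calibration is good to about 2 mm. A picture is of the moment at which its call begins. There is no depth.
- order.sign_off(): hands the job in; it is judged then, once.
The state is a dict: "clock": time; "qpos": joint angles; "qvel": joint speeds; "joint_torque": joint torques, N m; "tool_pos": TCP position; "ee_rot": TCP orientation; "force": force on the tool from outside, world axes, zero at the start; "wrist_torque": the same for the moment, N m; "grip_width": finger opening in m; "grasp_force": force on a finger pad.
Only numpy, scipy, OpenCV 4.12 (cv2) and the standard library are available. Lean on these libraries where they do the work, as an engineer would, in place of code of your own. Each camera call takes 0.05 s, during which the arm holds its last target. There are 200 camera calls.

## Task

Slide the round wooden bat, with the clay cup riding on it untouched, across the table (without lifting it) until it stands close in front of the damp box, its edge no more than about 3 cm from the box's front wall and centred on it within a centimetre or two. Then take the lid's blue bar handle, pull the stuck lid free and hold it just ajar, about two fingers (35 to 40 mm) at its front edge and never wide open, so that I can take over and load the cup. Finish while still holding the lid like that by its handle, and leave everything else on the bench where it stands.

Things in the scene. Friction and masses are not known exactly. Their poses are not given: they have to be found in the camera images.
- damp_box: Clear plastic storage tub with a white slab and clay cups inside, fixed; 240 mm deep (x), 360 wide (y), 150 high without lid. Origin: centre of its underside. -x points out of its front wall, roughly to the robot: the wall stands at x = -120 mm here; the lid's skirt overhangs it to -126 mm, 139 to 159 mm up. Blue side clips hang open (19 mm outside the short sides)
- damp_lid: Lid, 0.4 kg, hinged to the tub about the line along the tub's y at x = +120 mm, 150 mm up (stop at 1.3 rad). Origin: on the seal line above the front wall's middle; z up, x level towards the hinge when shut; raising it tilts it (0.15 rad = 36 mm rise here). Shut, a rubber seal grips: lifting by the handle takes 14 to 20 N at first, gives way suddenly by 0.03 rad, then 2.5 N; let go, it falls
- lid_grip (a point): Middle of the lid's handle: round blue bar 14 mm thick along the damp box's y, free for 106 mm between its feet; shut, its axis is 34 mm above the lid's top face (193 mm above the table), 40 mm behind the tub's front wall, 200 mm before the hinge axis. Open on both long sides: grip from above, one finger before, one behind. It rises with the lid; the bar can turn between the fingers
- bat: Round brown wooden bat (a disc to carry pots), 200 mm diameter, 25 mm thick, loose on the table, about 0.65 kg. Origin: centre of its underside; z up. It starts to the left or to the right, nearer the robot than the damp box
- clay_cup: Grey leather-hard clay cup, 72 mm diameter at the rim, 50 mm tall, about 0.2 kg, standing loose near the middle of the bat (its rim 75 mm above the table). Origin: centre of its underside. Its surface marks easily: not to be touched
- glaze_bowl: Blue ceramic bowl, 100 mm diameter, 42 mm tall, loose, across the table from the bat; a bystander. Origin: centre of its underside
- glaze_tub_a: White glaze tub with a red lid, 78 mm diameter, 97 mm tall, loose, beside the damp box; a bystander. Origin: centre of its underside
- glaze_tub_b: A second such tub, same size, also beside the damp box; a bystander
- rinse_jar: Empty glass, 84 mm diameter, 120 mm tall, loose; a bystander. Origin: centre of its underside
- spray_bottle: Orange-red spray bottle with a white head, 66 mm diameter, 162 mm tall, loose; a bystander. Origin: centre of its underside

How it is judged:
On the way, in this order (a step that is already met when the one before it is completed fails the run):
1. the bat stands at rest close in front of the damp box, centred on it, with the lid still shut (x of bat in the frame of damp_box above -0.257 m and y of bat in the frame of damp_box between -0.02 and 0.02 m and linear speed of bat below 0.02 m/s and angle between damp_lid's own z axis and vertical below 0.02 rad), for 0.3 s.
2. the lid has broken free of its seal (angle between damp_lid's own z axis and vertical above 0.05 rad), for 0.1 s.
At the end, for the whole second after the job is handed in: The lid is held still by the robot's fingers at its handle, tilted 0.095 to 0.23 rad (a gap of about 23 to 56 mm at the front edge); the bat lies flat in front of the damp box, at most 37 mm from its front wall and centred within 20 mm, with the cup upright on it, at most 40 mm off its middle (angle between damp_lid's own z axis and vertical between 0.095 and 0.23 rad and angular speed of damp_lid below 0.05 rad/s and contact force between the fingers and damp_lid above 1 N and distance between the grasp point and lid_grip below 0.05 m and x of bat in the frame of damp_box above -0.257 m and y of bat in the frame of damp_box between -0.02 and 0.02 m and height (world z) of bat below 0.006 m and horizontal distance between clay_cup and bat below 0.04 m and angle between clay_cup's own z axis and vertical below 0.15 rad); the arm keeps its last pose, push and grip.
It fails at once if the clay cup is touched by the robot (contact force between any of the fingers, the arm and clay_cup above 1 N).
It fails at once if the clay cup tips or slides towards the bat's edge (angle between clay_cup's own z axis and vertical above 0.3 rad or horizontal distance between clay_cup and bat above 0.05 m).
It fails at once if the bat is lifted off the table instead of slid (height (world z) of bat above 0.015 m).
It fails at once if the lid is opened wide (beyond 0.34 rad) (angle between damp_lid's own z axis and vertical above 0.34 rad).
It fails at once if another thing on the bench is moved by more than 30 mm (distance of any of glaze_bowl, glaze_tub_a, glaze_tub_b, rinse_jar, spray_bottle from where it was at the start of the episode above 0.03 m).
It also fails if it takes over 58 s, if anything falls off the work surface, if the arm or the gripper's body presses on something with over 40 N, if the wrist force passes 120 N, or if a joint passes its speed limit or range.

## Working session

There is one attempt and no reset: what is moved stays moved. The work goes in short steps, Python scripts to look and compute and a tool call to move; the robot and the scene stay as the last step left them, time stands still between calls to the robot, and variables do not carry over. Pictures are saved under pics/ and viewed, at most 10 in all, crops included, and the job is handed in when it is done.

Besides the shell and the picture viewer there is one more tool, called after ">>>" as name(argument=value, ...), one argument or row to a line, values as JSON. jog_arm: Moves the arm, as the interface text tells. Its arguments: {"type":"object","properties":{"motion":{"type":"array","items":{"type":"array","items":{"type":"number"}}}},"required":["motion"]}

```bash
mkdir -p pics
cat > h.py <<'E'
import numpy as np, cv2, pickle
from scipy.spatial.transform import Rotation as R
from station import bot, viewer, order
def shot(n,f):
    im=viewer.get_image(n); pickle.dump(im,open(f'pics/{f}.pkl','wb'))
    cv2.imwrite(f'pics/{f}.png',np.asarray(im['pixels'])[:,:,::-1]); return im
def att(im):
    a=np.asarray(im['attitude'],float)
    return a if a.shape==(3,3) else R.from_quat(a).as_matrix()
def ray(im,uv,z):
    uv=np.asarray(uv,float).reshape(-1,1,2)
    n=cv2.undistortPoints(uv,np.asarray(im['camera_matrix'],float),np.asarray(im['dist_coeffs'],float))[:,0]
    d=np.c_[n,np.ones(len(n))]@att(im).T; o=np.asarray(im['origin'],float)
    return o+d*((z-o[2])/d[:,2])[:,None]
E
python3 - <<'E'
from h import *
print(bot.get_obs())
for n in ('scene','top'):
    im=shot(n,n+'0'); print(n,im['origin'],im['attitude'])
a=cv2.imread('pics/scene0.png');b=cv2.imread('pics/top0.png')
E
```

```text
{'clock': 0.0, 'qpos': array([-1.16025125,  0.69000561, -0.19449768,  1.56639269,  0.15733225,
        0.90248534, -0.2150865 ]), 'qvel': array([-5.14916746e-06,  1.13279370e-05, -4.04870727e-04, -1.78116663e-04,
        2.88288002e-04,  2.88481592e-04,  8.12553255e-05]), 'joint_torque': array([-5.60597291e-04, -5.39609635e+01, -1.26694478e+00, -1.58540422e+01,
        9.01477528e-03,  9.43595893e-03,  1.07643891e-05]), 'tool_pos': array([0.22976534, 0.58056306, 0.25545713]), 'ee_rot': array([ 1.87205718e-01,  9.82320274e-01, -9.43758745e-04, -9.28425630e-05]), 'force': array([-0.03769707, -0.73622074, -1.01445281]), 'wrist_torque': array([ 0.02952969,  0.00440759, -0.02678025]), 'grasp_force': 0.0, 'grip_width': 0.08533922475664796}
scene [ 1.54306713 -0.02090981  1.19572467] [ 0.65951949  0.66387146 -0.24356716 -0.25491912]
top [0.25426401 0.01164619 1.61332966] [ 0.71340644 -0.69059138  0.08359056 -0.08454242]
```

View pics/top0.png

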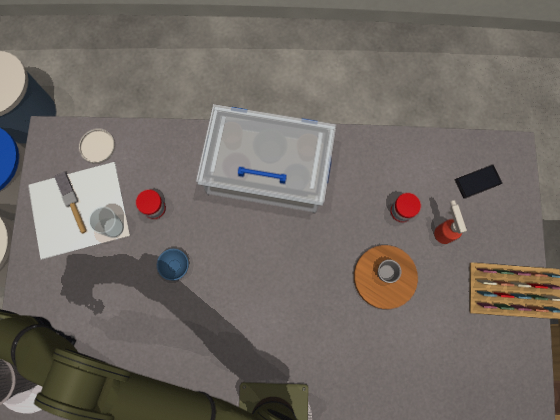

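View pics/scene0.png

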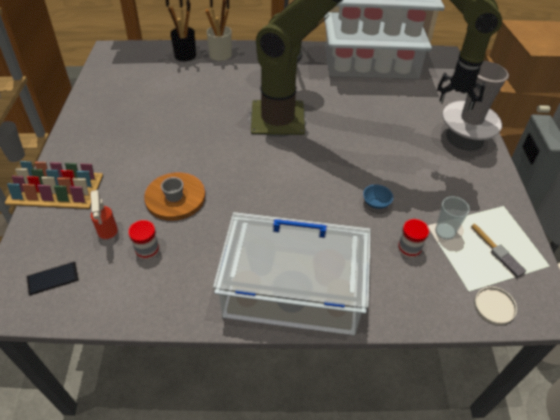

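The top view has +x up and +y left. The lid and its blue bar are near px (262,175), the bat near (387,277) with the cup at (388,270), the bowl at (173,264), and the red tubs at (150,203) and (407,206). The scene view, taken from the far side, shows the same layout with the bar at about (300,228).

```bash
cat >> h.py <<'E'
def blob(im,lo,hi,box,all=False):
    hsv=cv2.cvtColor(np.asarray(im['pixels']),cv2.COLOR_RGB2HSV); m=cv2.inRange(hsv,lo,hi)
    u0,v0,u1,v1=box; k=np.zeros_like(m); k[v0:v1,u0:u1]=m[v0:v1,u0:u1]
    cs,_=cv2.findContours(k,cv2.RETR_EXTERNAL,cv2.CHAIN_APPROX_NONE)
    return max(cs,key=cv2.contourArea)[:,0].astype(float)
def circ(im,c,z):
    p=ray(im,cv2.convexHull(c.astype(np.float32))[:,0],z)[:,:2].astype(np.float32)
    (a,b),r=cv2.minEnclosingCircle(p); return np.round([a,b,r],4)
def load(f): return pickle.load(open(f'pics/{f}.pkl','rb'))
def tri(i1,u1,i2,u2):
    L=[]
    for im,u in((i1,u1),(i2,u2)):
        o=np.asarray(im['origin'],float); d=ray(im,u,0)[0]-o; L.append((o,d/np.linalg.norm(d)))
    A=sum(np.eye(3)-np.outer(d,d) for o,d in L); b=sum((np.eye(3)-np.outer(d,d))@o for o,d in L)
    return np.linalg.solve(A,b)
E
python3 - <<'E'
from h import *
t=load('top0');s=load('scene0')
B=((5,90,60),(25,255,255))
for n,im,bx in(('top',t,(340,235,430,320)),('scene',s,(135,165,215,225))):
    print('bat',n,circ(im,blob(im,*B,bx),.025))
H=((105,150,60),(130,255,255)); e={}
for n,im,bx in(('top',t,(225,160,300,190)),('scene',s,(265,212,335,242))):
    c=blob(im,*H,bx); r=cv2.minAreaRect(c.astype(np.float32)); m=c.mean(0)
    lo=c[c[:,0]<c[:,0].min()+4].mean(0); hi=c[c[:,0]>c[:,0].max()-4].mean(0)
    e[n]=(lo,hi,np.array(r[0])); print(n,r,'z.193:',np.round(ray(im,[lo,hi,r[0]],.193),4).tolist())
print('tri L/R',tri(t,e['top'][0],s,e['scene'][1]),tri(t,e['top'][1],s,e['scene'][0]))
print('bowl',circ(t,blob(t,(95,90,40),(115,255,255),(150,240,200,290)),.042))
for bx in((130,185,170,225),(388,188,428,225)): print('tub',circ(t,blob(t,(0,150,80),(8,255,255),bx),.097))
print('bottle',circ(t,blob(t,(0,120,60),(12,255,255),(430,215,465,245)),.1))
im=t['pixels'];cv2.imwrite('pics/crop0.png',cv2.resize(im[95:215,190:345,::-1],None,fx=5,fy=5,interpolation=cv2.INTER_CUBIC)[:600,:800])
E
```

```text
bat top [ 0.4335 -0.3354  0.1011]
bat scene [ 0.4435 -0.3378  0.1098]
top ((261.4858093261719, 174.5829315185547), (47.84427261352539, 8.390779495239258), 9.688786506652832) z.193: [[0.7065, 0.1213, 0.193], [0.6893, -0.0091, 0.193], [0.6978, 0.0561, 0.193]]
scene ((299.2955627441406, 227.6015625), (51.34922409057617, 10.911446571350098), 7.275004863739014) z.193: [[0.7075, -0.0108, 0.193], [0.7214, 0.1166, 0.193], [0.7146, 0.0524, 0.193]]
tri L/R [0.71057084 0.12038079 0.1798029 ] [ 0.69419879 -0.00999243  0.17705114]
bowl [0.4483 0.325  0.0492]
tub [0.5929 0.4053 0.0111]
tub [ 0.6799 -0.3935  0.0089]
bottle [ 0.5653 -0.5113  0.0436]
```

View pics/crop0.png

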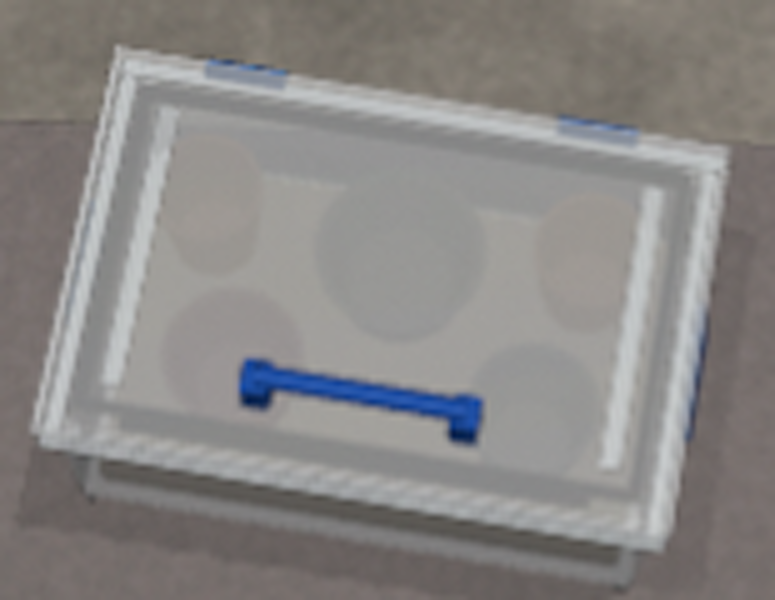

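The crop shows the lid's corners at crop px (118,47), (728,150), (660,550) and (35,440), and the bar's middle at (362,393), at 5x with offset (190,95).

Run:
```python
from h import *
t=load('top0');s=load('scene0')
c=np.array([[35,440],[660,550],[728,150],[118,47],[362,393]])/5+[190,95]-.4
p=ray(t,c[:4],.159)[:,:2]; print(p.round(4).tolist(),'centre',p.mean(0), [np.linalg.norm(p[i]-p[i-1]).round(4) for i in range(4)])
for a,b in((0,1),(3,2)): d=p[a]-p[b]; print('yaw',np.degrees(np.arctan2(-d[0],d[1])))
for a,b in((3,0),(2,1)): d=p[a]-p[b]; print('yaw',np.degrees(np.arctan2(d[1],d[0])))
print('bar',ray(t,c[4],.193))
yaw=np.radians(-7.5); ex=np.array([np.cos(yaw),np.sin(yaw)]);
print('box from bar',ray(t,c[4],.193)[0,:2]+ex*.080, 'lid clearance of shot scene bar', ray(s,[300,226],.193))
# bottom front edge of tub: crop (85,495)-(630,585)
q=ray(t,np.array([[88,497],[628,587]])/5+[190,95]-.4,0.0); print(q)
# cup rim in top
g=t['pixels'][255:290,370:410]; cv2.imwrite('pics/cup.png',cv2.resize(g[:,:,::-1],None,fx=12,fy=12))
print('cup', ray(t,[[389,271]],.075))
hs=cv2.cvtColor(t['pixels'],cv2.COLOR_RGB2HSV)
k=cv2.inRange(hs,(0,0,0),(180,85,255)); k[:257]=0;k[288:]=0;k[:,:374]=0;k[:,404:]=0
cs,_=cv2.findContours(k,0,1);cc=max(cs,key=cv2.contourArea);print(circ(t,cc[:,0],.075),cv2.boundingRect(cc))
```

```text
[[0.6775, 0.2482], [0.6225, -0.122], [0.8755, -0.1615], [0.9316, 0.2148]] centre [0.7767542  0.04490163] [np.float64(0.2563), np.float64(0.3743), np.float64(0.2562), np.float64(0.3805)]
yaw -8.450081181653339
yaw -8.466596940470984
yaw -7.485536623090577
yaw -8.866731959950558
bar [[0.70199294 0.05479748 0.193     ]]
box from bar [0.78130853 0.04435539] lid clearance of shot scene bar [[0.70911788 0.05436907 0.193     ]]
[[ 0.68612221  0.23674207  0.        ]
 [ 0.63735657 -0.1161279   0.        ]]
cup [[ 0.4438933  -0.33594228  0.075     ]]
[ 0.4455 -0.3353  0.0364] (377, 260, 24, 23)
```

```bash
cat >> h.py <<'E'
def togo(pts,ang=None):
    o=bot.get_obs(); M=R.from_quat(o['ee_rot']).as_matrix()
    a=np.degrees(np.arctan2(M[1,1],M[0,1]))
    print('t',round(o['clock'],2),'tcp',o['tool_pos'].round(4),'yang',a.round(2),'tilt',M[:,2].round(3),'F',o['force'].round(1),'w',round(o['grip_width'],4))
    for p in pts: print(p,'->',(1000*M.T@(np.array(p)-o['tool_pos'])).round(1))
    if ang is not None: print('twist',((a-ang+180)%360-180).round(1))
E
python3 -c "
from h import *
togo([[.36,.46,.30],[.46,.30,.30],[.5,.0,.30],[.45,-.3,.30],[.397,-.478,.30]],-14.6)"
```

```text
t 0.1 tcp [0.2298 0.5806 0.2556] yang 68.41 tilt [-0.    -0.002 -1.   ] F [ 0.5 -0.3 -0.1] w 0.0857
[0.36, 0.46, 0.3] -> [-165.4  -64.4  -44.3]
[0.46, 0.3, 0.3] -> [-317.3 -176.3  -44.1]
[0.5, 0.0, 0.3] -> [-464.9 -440.6  -43.6]
[0.45, -0.3, 0.3] -> [-528.7 -737.9  -43.1]
[0.397, -0.478, 0.3] -> [-545.  -922.9  -42.8]
twist 83.0
```

>>> jog_arm(
  motion=[
    [-40,-15,-15,0,1],
    [-80,-30,-30,0,1],
    [-120,-47,-44,4,1],
    [-165,-65,-44,8,1],
    [-205,-93,-44,14,1],
    [-240,-120,-44,20,1],
    [-280,-148,-44,26,1],
    [-317,-176,-44,32,1],
    [-340,-215,-44,38,1],
    [-362,-258,-44,44,1],
    [-385,-300,-44,50,1],
    [-408,-342,-44,56,1],
    [-430,-385,-44,62,1],
    [-450,-420,-44,68,1],
    [-465,-440,-44,74,1],
    [-465,-440,-44,80,1],
    [-465,-440,-44,83,1],
    [-465,-440,-44,83,1],
  ],
)

```text
clock: 1.9
tool_pos: [0.5002, 0.0008, 0.3]
ee_rot: [0.791, 0.611, -0.0, -0.0]
force: [-0.7, -0.5, 0.7]
grip_width: 0.0854
grasp_force: 0.0
```

```bash
python3 -c "
from h import *
togo([[.45,-.3,.30],[.397,-.478,.30],[.397,-.478,.03]],-14.6);print(bot.get_obs()['qpos'])"
```

```text
t 1.9 tcp [0.5002 0.0008 0.3   ] yang -14.61 tilt [-0.001 -0.    -1.   ] F [-0.7 -0.5  0.7] w 0.0854
[0.45, -0.3, 0.3] -> [-303.8   27.3    0. ]
[0.397, -0.478, 0.3] -> [-4.894e+02  2.100e+01  1.000e-01]
[0.397, -0.478, 0.03] -> [-489.3   21.2  270.1]
twist -0.0
[-0.21372268  0.47170061  0.18337466  1.88958427 -0.11663747  0.79138396
 -0.22277565]
```

>>> jog_arm(
  motion=[
    [-40,3,0,0,1],
    [-85,7,0,0,1],
    [-130,11,0,0,1],
    [-175,15,0,0,1],
    [-220,18,0,0,1],
    [-265,20,0,0,1],
    [-310,21,0,0,1],
    [-355,21,0,0,1],
    [-400,21,0,0,1],
    [-445,21,0,0,1],
    [-475,21,0,0,1],
    [-489,21,40,0,1],
    [-489,21,85,0,1],
    [-489,21,130,0,1],
    [-489,21,170,0,1],
    [-489,21,200,0,1],
    [-489,21,220,0,1],
    [-489,21,220,0,1],
  ],
)

```text
clock: 3.7
tool_pos: [0.3964, -0.4752, 0.077]
ee_rot: [0.791, 0.612, 0.0, -0.003]
force: [0.3, 1.0, 0.2]
grip_width: 0.0857
grasp_force: 0.0
```

```bash
python3 -c "
from h import *
togo([[.397,-.478,.03]],-14.6);print(bot.get_obs()['qpos'])
w=shot('wrist','w1');t=shot('top','t1');print(w['origin'])
cv2.imwrite('pics/v1.png',np.hstack([cv2.resize(w['pixels'][:,:,::-1],(400,300)),cv2.resize(t['pixels'][170:380,280:560,::-1],(400,300))]))
for im,bx in((t,(340,235,430,320)),):print(circ(im,blob(im,(5,90,60),(25,255,255),bx),.025))
"
```

```text
t 3.7 tcp [ 0.3964 -0.4752  0.077 ] yang -14.48 tilt [-0.004  0.006 -1.   ] F [0.3 1.  0.2] w 0.0857
[0.397, -0.478, 0.03] -> [-2.7  1.5 47. ]
twist 0.1
[ 0.74991717  0.92961696  0.09398165  1.70627434 -0.15398362  0.51975212
  0.68796036]
[ 0.41666976 -0.39656786  0.19508191]
[ 0.4329 -0.3363  0.1011]
```

View pics/v1.png

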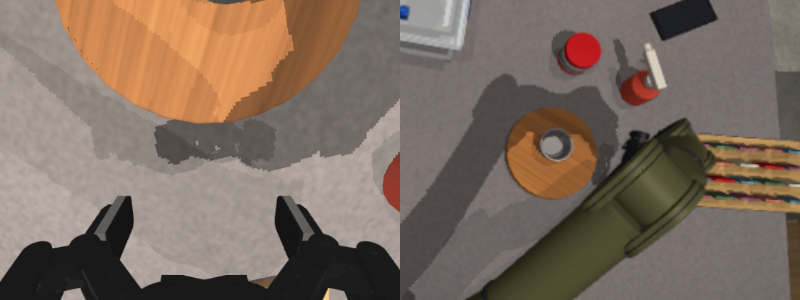

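The wrist view (left) shows the two fingers at x≈122 and 285, with the bat's near rim between them at (208,123). The fingers are centred on the bat and clear of everything. Next I descend and make a first gentle push.

>>> jog_arm(
  motion=[
    [0,0,20,0,1],
    [0,0,40,0,1],
    [0,0,47,0,1],
    [0,0,47,0,1],
    [5,0,47,0,1],
    [12,0,47,0,1],
    [20,0,47,0,1],
    [28,0,47,0,1],
    [34,0,47,0,1],
    [38,0,47,0,1],
    [42,0,47,0,1],
    [46,0,47,0,1],
    [50,0,47,0,1],
    [55,0,47,0,1],
    [60,0,47,0,1],
    [65,0,47,0,1],
    [70,0,47,0,1],
    [74,0,47,0,1],
    [77,0,47,0,1],
    [77,0,47,0,1],
  ],
)

```text
clock: 5.8
tool_pos: [0.4173, -0.4022, 0.0332]
ee_rot: [0.791, 0.612, 0.0, -0.0]
force: [-0.5, -3.5, 0.0]
grip_width: 0.0857
grasp_force: 1.1
```

```bash
cat >> h.py <<'E'
def look(n):
    t=shot('top','t'+n); w=shot('wrist','w'+n)
    k=blob(t,(5,90,60),(25,255,255),(200,190,430,320)); print('bat',circ(t,k,.025))
    cv2.imwrite(f'pics/v{n}.png',np.hstack([cv2.resize(w['pixels'][:,:,::-1],(400,300)),cv2.resize(t['pixels'][130:340,170:450,::-1],(400,300))]))
E
python3 -c "
from h import *
togo([[.516,-.02,.03]],-14.6);look('2')
"
```

```text
t 5.8 tcp [ 0.4173 -0.4022  0.0332] yang -14.54 tilt [ 0.     0.001 -1.   ] F [-0.5 -3.5  0. ] w 0.0857
[0.516, -0.02, 0.03] -> [394.7  -0.4   3.6]
twist 0.1
bat [ 0.4418 -0.3029  0.1011]
```

View pics/v2.png

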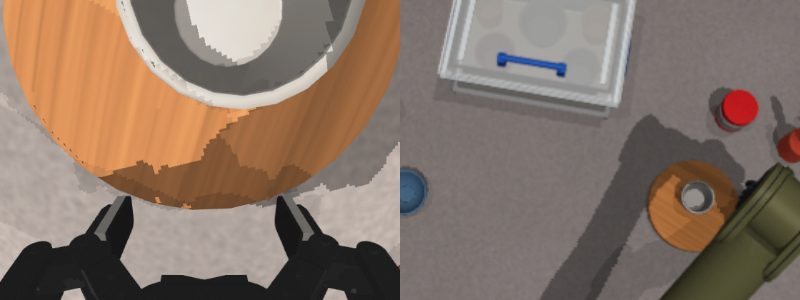

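The wrist view shows both fingertips, at (122,205) and (285,205), touching the rim, with the cup well clear (its lower rim at y≈105). The bat is following straight, so I keep pushing.

>>> jog_arm(
  motion=[
    [3,0,2,0,1],
    [8,0,3,0,1],
    [15,0,3,0,1],
    [24,0,3,0,1],
    [34,0,3,0,1],
    [45,0,3,0,1],
    [56,0,3,0,1],
    [67,0,3,0,1],
    [78,0,3,0,1],
    [89,0,3,0,1],
    [100,0,3,0,1],
    [111,0,3,0,1],
    [122,0,3,0,1],
    [133,0,3,0,1],
    [144,0,3,0,1],
    [154,0,3,0,1],
    [163,0,3,0,1],
    [170,0,3,0,1],
    [175,0,3,0,1],
    [178,0,3,0,1],
  ],
)

```text
clock: 7.9
tool_pos: [0.4618, -0.2332, 0.031]
ee_rot: [0.792, 0.611, -0.001, 0.002]
force: [-2.9, -8.1, 6.6]
grip_width: 0.0852
grasp_force: 5.1
```

```bash
python3 -c "
from h import *
look('3');togo([[.516,-.02,.03]],-14.6);print(bot.get_obs()['qpos'])
"
```

```text
bat [ 0.4865 -0.1344  0.1007]
t 8.0 tcp [ 0.4618 -0.2328  0.031 ] yang -14.72 tilt [ 0.001 -0.003 -1.   ] F [-1.3 -6.   5. ] w 0.0853
[0.516, -0.02, 0.03] -> [219.6  -1.7   0.3]
twist -0.1
[ 0.33288082  0.94428697  0.07232495  2.03065738 -0.3272718   0.17459278
  0.4409993 ]
```

>>> jog_arm(
  motion=[
    [3,0,-1,0,1],
    [8,0,-2,0,1],
    [15,0,-2,0,1],
    [24,0,-2,0,1],
    [34,0,-2,0,1],
    [45,0,-2,0,1],
    [56,0,-2,0,1],
    [67,0,-2,0,1],
    [78,0,-2,0,1],
    [89,0,-2,0,1],
    [100,0,-2,0,1],
    [111,0,-2,0,1],
    [122,0,-2,0,1],
    [133,0,-2,0,1],
    [144,0,-2,0,1],
    [154,0,-2,0,1],
    [163,0,-2,0,1],
    [170,0,-2,0,1],
    [175,0,-2,0,1],
    [178,0,-2,0,1],
  ],
)

```text
clock: 10.0
tool_pos: [0.5067, -0.0581, 0.0323]
ee_rot: [0.791, 0.612, -0.0, -0.0]
force: [-0.3, -3.2, -2.8]
grip_width: 0.0848
grasp_force: 1.8
```

```bash
python3 -c "
from h import *
look('4');togo([[.516,-.02,.03]],-14.6);print(bot.get_obs()['qpos'])
"
```

```text
bat [0.53   0.0657 0.0957]
t 10.1 tcp [ 0.5068 -0.0579  0.0323] yang -14.55 tilt [ 0.     0.001 -1.   ] F [-0.3 -0.8 -0.8] w 0.0853
[0.516, -0.02, 0.03] -> [39.  -0.6  2.3]
twist 0.0
[-0.03378744  0.94159919  0.09588707  2.04998673 -0.47625582  0.17091953
  0.23903596]
```

View pics/v4.png

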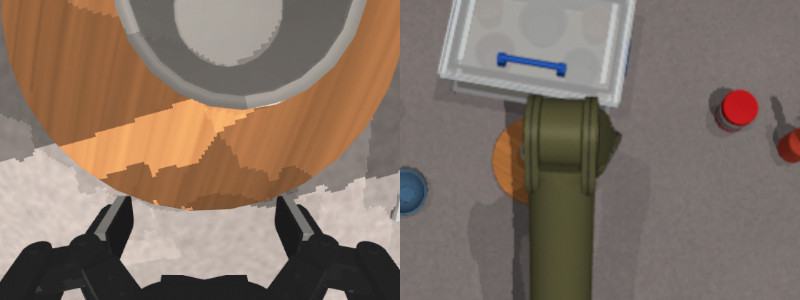

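The wrist view again shows both fingertips on the rim at (122,205) and (285,205). The arm hides the bat in the top view, so I take its position from the tool and move the last 40 mm with a slight bias toward the box. Then I back off and look.

>>> jog_arm(
  motion=[
    [3,0,0,0,1],
    [7,1,0,0,1],
    [12,2,0,0,1],
    [18,3,0,0,1],
    [24,4,0,0,1],
    [30,5,0,0,1],
    [35,5,0,0,1],
    [38,5,0,0,1],
    [40,5,0,0,1],
    [40,5,0,0,1],
    [37,5,0,0,1],
    [25,5,0,0,1],
    [5,5,0,0,1],
    [-20,5,0,0,1],
    [-60,5,-10,0,1],
    [-110,0,-40,0,1],
    [-160,-10,-80,0,1],
    [-210,-20,-120,0,1],
    [-250,-20,-150,0,1],
    [-250,-20,-150,0,1],
  ],
)

```text
clock: 12.1
tool_pos: [0.4225, -0.2989, 0.1844]
ee_rot: [0.792, 0.61, -0.0, 0.001]
force: [0.5, -0.7, 0.0]
grip_width: 0.0853
grasp_force: 0.0
```

```bash
python3 -c "
from h import *
look('5');togo([[.70,.055,.28]],-8.2);s=shot('scene','s5');t=load('t5')
c=blob(t,(5,90,60),(25,255,255),(200,190,430,320));print(cv2.boundingRect(c.astype(int)))
a=t['pixels'][95:275,190:345,::-1]; b=s['pixels'][130:310,215:375,::-1]
cv2.imwrite('pics/v5b.png',np.hstack([cv2.resize(a,(400,464),interpolation=2),cv2.resize(b,(400,464),interpolation=2)]))
"
```

```text
bat [0.5461 0.0775 0.1007]
t 12.2 tcp [ 0.4228 -0.3027  0.1857] yang -15.12 tilt [ 0.005 -0.007 -1.   ] F [-0.4 -0.   0.3] w 0.0855
[0.7, 0.055, 0.28] -> [417.  174.9 -95.5]
twist -6.9
(223, 206, 63, 63)
```

View pics/v5b.png

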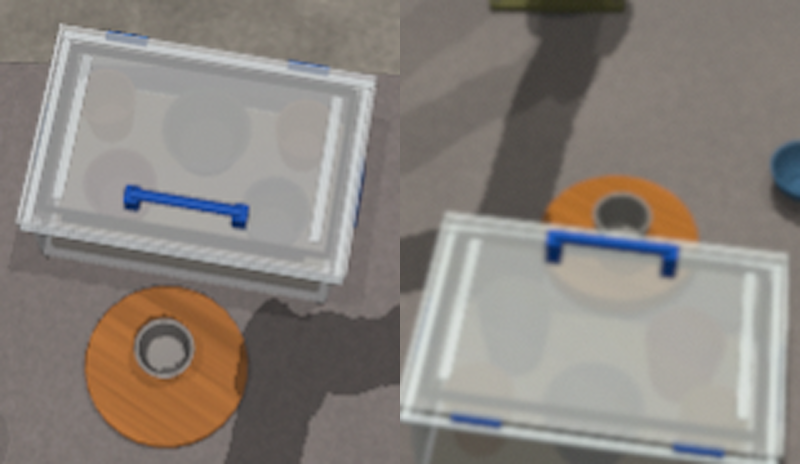

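The bat stands at px (254,237), about 15 mm from the tub's front and centred on it (box frame about x -0.235, y -0.001). The cup is upright on it. Now the handle.

>>> jog_arm(
  motion=[
    [10,4,-40,0,1],
    [30,12,-80,0,1],
    [65,27,-95,-1,1],
    [105,44,-95,-2,1],
    [145,60,-95,-3,1],
    [185,77,-95,-4,1],
    [225,94,-95,-5,1],
    [265,110,-95,-6,1],
    [305,127,-95,-7,1],
    [345,144,-95,-7,1],
    [380,160,-95,-7,1],
    [405,170,-95,-7,1],
    [417,175,-95,-7,1],
    [417,175,-95,-7,1],
    [417,175,-95,-7,1],
  ],
)

```text
clock: 13.75
tool_pos: [0.6976, 0.0642, 0.2759]
ee_rot: [0.752, 0.659, -0.001, -0.001]
force: [-0.2, -0.4, 0.7]
grip_width: 0.0852
grasp_force: 0.0
```

```bash
python3 -c "
from h import *
w=shot('wrist','w6')
c=blob(w,(105,120,40),(130,255,255),(0,0,560,420));r=cv2.minAreaRect(c.astype(np.float32));print(r)
p=ray(w,np.vstack([cv2.boxPoints(r),r[0]]),.193);print(p.round(4).tolist())
togo([[.703,.055,.199]],-8.2)
"
```

```text
((295.9757995605469, 226.0079345703125), (37.01559066772461, 212.14208984375), 0.3080388605594635)
[[0.6805, -0.0121, 0.193], [0.7009, 0.1288, 0.193], [0.7213, 0.126, 0.193], [0.7058, -0.0155, 0.193], [0.703, 0.0645, 0.193]]
t 13.8 tcp [0.6977 0.0632 0.2765] yang -7.63 tilt [-0.002 -0.001 -1.   ] F [ 0.2 -0.3 -0. ] w 0.0855
[0.703, 0.055, 0.199] -> [-7.3  6.5 77.4]
twist 0.6
```

View pics/w6.png

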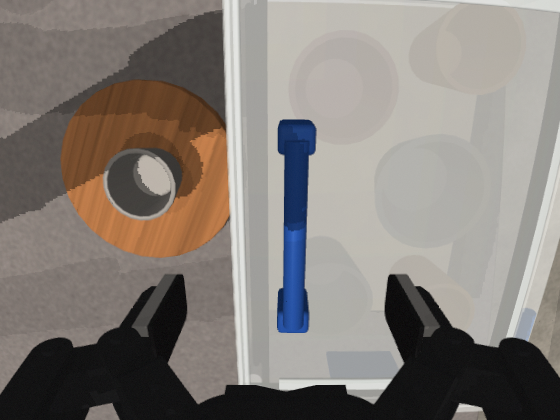

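The wrist view shows the bar upright at x≈295, free from about y=152 to 290, parallel to the pads and between them (fingers at x≈165 and 405). I descend over it and close.

>>> jog_arm(
  motion=[
    [-3,2,10,0,1],
    [-7,5,30,0,1],
    [-7,5,50,0,1],
    [-7,5,65,0,1],
    [-7,5,74,0,1],
    [-7,5,77,0,1],
    [-7,5,77,0,1],
    [-7,5,77,0,0.3],
    [-7,5,77,0,-0.3],
    [-7,5,77,0,-0.6],
    [-7,5,77,0,-0.8],
    [-7,5,77,0,-1],
    [-7,5,77,0,-1],
    [-7,5,77,0,-1],
    [-7,5,77,0,-1],
  ],
)

```text
clock: 15.3
tool_pos: [0.7022, 0.0566, 0.2006]
ee_rot: [0.752, 0.659, -0.0, -0.001]
force: [-4.5, 1.0, 5.0]
grip_width: 0.0117
grasp_force: 58.5
```

```bash
python3 -c "
from h import *
togo([[.703,.055,.199]],-8.2);o=bot.get_obs();print(o['grasp_force'],o['wrist_torque'],o['qpos'])
w=shot('wrist','w7');t=shot('top','t7')
c=blob(t,(5,90,60),(25,255,255),(200,190,430,320));print(circ(t,c,.025))
cv2.imwrite('pics/v7.png',np.hstack([cv2.resize(w['pixels'][:,:,::-1],(400,300)),cv2.resize(t['pixels'][95:275,150:390,::-1],(400,300))]))
"
```

```text
t 15.3 tcp [0.7022 0.0566 0.2006] yang -7.6 tilt [-0.001  0.    -1.   ] F [-4.5  1.   5. ] w 0.0117
[0.703, 0.055, 0.199] -> [-1.4  1.   1.6]
twist 0.6
58.530235290527344 [ 0.11855768  0.87230593 -0.07751215] [-0.2681608   0.87575621  0.25978141  1.35943374 -0.24759927  0.93928541
 -0.08382045]
[0.545  0.0457 0.0948]
```

View pics/v7.png

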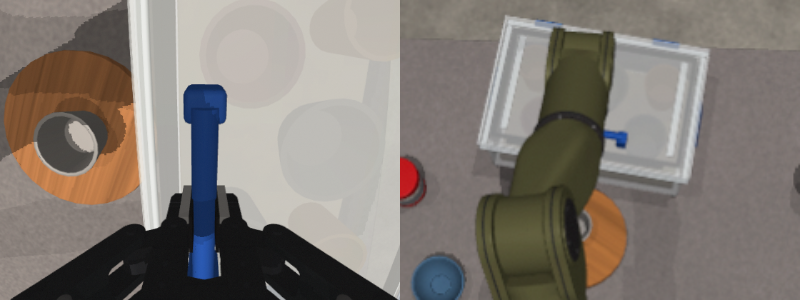

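The fingers hold the bar firmly (58 N), and the bat and cup are undisturbed. I pull up slowly along the lid's arc.

>>> jog_arm(
  motion=[
    [0,0,-1,0,-1],
    [0,0,-2,0,-1],
    [0,1,-3,0,-1],
    [0,1,-4,0,-1],
    [0,1,-5,0,-1],
    [0,1,-6,0,-1],
    [0,2,-7,0,-1],
    [0,2,-8,0,-1],
    [0,2,-9,0,-1],
    [0,2,-10,0,-1],
    [0,3,-11,0,-1],
    [0,3,-12,0,-1],
    [0,3,-13,0,-1],
    [0,3,-14,0,-1],
    [0,3,-14,0,-1],
  ],
)

```text
clock: 16.9
tool_pos: [0.7055, 0.0561, 0.2147]
ee_rot: [0.752, 0.659, -0.0, -0.0]
force: [-5.2, 0.7, -3.7]
grip_width: 0.012
grasp_force: 60.7
```

>>> jog_arm(
  motion=[
    [0,1,-2,0,-1],
    [0,1,-4,0,-1],
    [0,2,-6,0,-1],
    [0,2,-8,0,-1],
    [0,3,-10,0,-1],
    [0,4,-12,0,-1],
    [0,5,-14,0,-1],
    [0,5,-15,0,-1],
    [0,6,-16,0,-1],
    [0,6,-16,0,-1],
    [0,6,-16,0,-1],
    [0,6,-16,0,-1],
  ],
)

```text
clock: 18.1
tool_pos: [0.7108, 0.0554, 0.231]
ee_rot: [0.752, 0.659, -0.001, -0.001]
force: [-8.5, 0.5, 0.3]
grip_width: 0.0119
grasp_force: 59.9
```

```bash
python3 -c "
from h import *
togo([[.7115,.055,.231]],-8.2);o=bot.get_obs();print(o['grasp_force'],o['wrist_torque'])
w=shot('wrist','w8');s=shot('scene','s8')
cv2.imwrite('pics/v8.png',np.hstack([cv2.resize(w['pixels'][:,:,::-1],(400,400)),cv2.resize(s['pixels'][130:330,190:390,::-1],(400,400),interpolation=2)]))
"
```

```text
t 18.1 tcp [0.7108 0.0554 0.231 ] yang -7.59 tilt [-0.002  0.    -1.   ] F [-8.5  0.5  0.3] w 0.0119
[0.7115, 0.055, 0.231] -> [-0.3  0.8 -0.1]
twist 0.6
59.86636161804199 [ 0.28879112  1.98459896 -0.16249496]
```

View pics/v8.png

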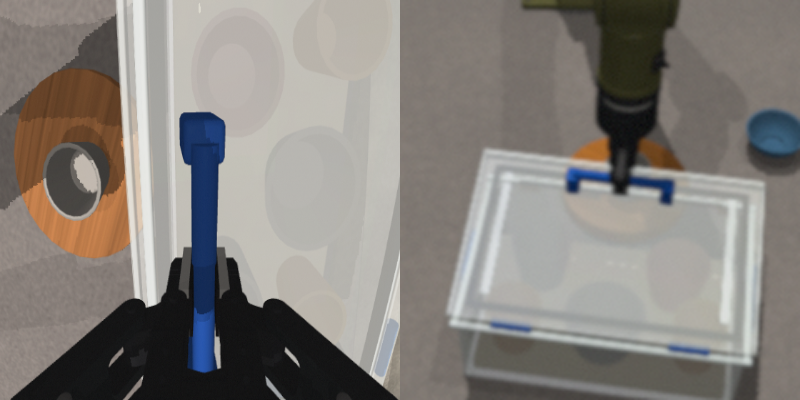

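The wrist view shows the bar still in the pads, in the same place as before. The scene view shows the lid tilted up at the front, with the bat and cup in place behind it. I ease the residual 8 N sideways push and check the tilt numerically.

>>> jog_arm(
  motion=[
    [0,-1,0,0,-1],
    [0,-2,0,0,-1],
    [0,-2,0,0,-1],
    [0,-2,0,0,-1],
    [0,-2,0,0,-1],
    [0,-2,0,0,-1],
  ],
)

```text
clock: 18.8
tool_pos: [0.7105, 0.0554, 0.2306]
ee_rot: [0.752, 0.659, 0.001, 0.001]
force: [-1.5, 1.3, -2.0]
grip_width: 0.0121
grasp_force: 59.6
```

```bash
python3 -c "
from h import *
togo([]);o=bot.get_obs();print(o['grasp_force'],o['qvel'].round(3))
s=shot('scene','s9');w=shot('wrist','w9');a=load('s5')
H=((105,150,60),(130,255,255))
def ends(im):
    c=blob(im,*H,(265,200,335,242)); return c[c[:,0]<c[:,0].min()+4].mean(0),c[c[:,0]>c[:,0].max()-4].mean(0)
e0,e1=ends(a),ends(s)
# rise of each foot, point moving on the lid arc, from pixel shift
for p,q in zip(e0,e1):
    b=ray(a,p,.18)[0]; h=[(abs(ray(s,q,.18+dz)[0,0]-b[0]-dx*.99),dz,th) for th in np.arange(0,.3,.005) for dx,dz in [(.2*(1-np.cos(th))+.03*np.sin(th),.03*(np.cos(th)-1)+.2*np.sin(th))]]
    print(p,q,'tilt',min(h))
c=blob(w,(5,90,60),(25,255,255),(0,0,300,420));print('bat edge px',c.min(0),c.max(0))
print('bat wrist',circ(w,c,.025))
"
```

```text
t 18.8 tcp [0.7105 0.0554 0.2306] yang -7.59 tilt [ 0.002 -0.    -1.   ] F [-1.5  1.3 -2. ] w 0.0121
59.634883403778076 [ 0.002  0.002 -0.003  0.001 -0.001 -0.001  0.001]
[275.3125 225.25  ] [275.3125 219.875 ] tilt (np.float64(0.0001620256080326777), np.float64(0.03051636578145588), np.float64(0.155))
[323.61538462 230.23076923] [293.28571429 218.        ] tilt (np.float64(0.010040056447104193), np.float64(0.056852034294358963), np.float64(0.295))
bat edge px [18. 71.] [181. 271.]
bat wrist [0.5466 0.0781 0.1011]
```

The tilt is 0.155 rad, from the unoccluded left foot of the handle; the fingers hide the right one. That is about 37 mm at the front edge. The bat is at (0.547, 0.078), the forces are small and the arm is still, so I hand it in.

```bash
python3 -c "
from station import order
print(order.sign_off())"
```

```text
the job is handed in; nothing more can be done
None
```

The job is handed in, though it returned no verdict: the bat with its upright cup stands centred about 15 mm in front of the damp box, and the gripper holds the lid by its handle about 37 mm ajar (0.155 rad).

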